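# Tuck a chromatography plate under the spotting bar and hold it flat

### The arm

A 6-joint arm with a two-finger parallel gripper is mounted at the origin on the work surface. World frame = base frame: x ahead of the robot, y to its left, z up, the work surface at z = 0. Lengths are in mm, angles in rad, forces in N, time in s.
With the tool pointing down it reaches from about 300 to 775 mm from the base axis. Payload 14.6 kg.
Tool frame: the origin (TCP) lies on the centre line of the jaws, within the pads' length; the fingertips stand 19 mm ahead of it and the grasp point (between the pads) is the TCP (bot.tip_reach is the distance from the TCP to the fingertips, in mm); z points along the fingers, y is the line along which they close (so a half turn about z gives the same grasp; the last joint's range is limited). The gripper opens to 85 mm and grips with 20 to 120 N. Pads are 22 mm wide; open, the fingers measure 114 mm over their backs; the gripper's body (76 mm by 85 mm) begins 54 mm behind the grasp point. The pads swing forward as they close: fully open they stand 13 mm farther back than shut.
Start: joints at [1.163, 0.3, 1.521, -0, 1.321, -0.067], TCP at [183.83, 518.359, 216.181] pointing down, gripper open.
Joint ranges: [-3.03, 3.03], [-0.79, 2.21], [0.23, 2.52], [-1.04, 4.18], [0, 3.07], [-2.55, 2.55]. Speed limits (rad/s): [2.22, 2.22, 2.57, 3.14, 3.14, 3.14].

### API

Orientations are given as a unit quaternion [w, x, y, z].
In Python, from rig import bot gives the robot as it stands. Calls block until the motion is done:
- bot.move_to(position, orientation): joint-space move of the TCP to a pose.
- bot.servo_line(position, attitude=None, speed=150, until_force=None): straight line of the TCP; attitude=None keeps the orientation; speed is the mean speed in mm/s. With until_force (N) it stops when the force on the tool has changed by that much, and returns True; else False.
- bot.move_joints(angles): joint-space move.
- bot.move_gripper(opening, grip_force=None): finger opening in mm; grip_force is the grip in N (None keeps the last); returns when the fingers have stopped.
- bot.dwell(seconds).
- bot.ik(position, orientation): joint angles nearest the present ones, or None.
- bot.read_state(): the state.
- bot.read_camera(name): name is "scene" or "top" or "wrist"; returns a dict with "image" (384x512x3 uint8, blue, green, red), "depth" (384x512 float32, mm along the optical axis (not along the pixel's ray), 0 where there is no reading), "fovy" (degrees; the focal length in pixels is half the picture's height over the tangent of half this angle, whatever the lens; pixels are square), "cx", "cy" (the principal point, pixels), "eye" and "attitude" of the camera in the world; the wrist camera has in their place "mount" (4x4, takes a point from camera to tool coordinates, whose origin is the TCP and whose axes are the flange's). Camera axes: x right, y down, z forward; pixel columns grow to the right and rows downward; lengths in mm; the calibration is good to about 2 mm. A picture is of the moment at which its call begins: read the wrist's pose just before it.
A pose or a line that the arm cannot do raises bot.MotionError and nothing moves.
- bot.finish_job(): hands the job in; it is judged then, once.
The state is a dict: "clock": time; "joint_positions": joint angles; "qvel": joint speeds; "effort": joint torques, N m; "ee_pos": TCP position; "tool_rot": TCP orientation; "ft_force": force on the tool from outside, world axes, zero at the start; "moment": the same for the moment, N m; "grip_width": finger opening in mm; "grip_force": force on a finger pad.
Only numpy, scipy, OpenCV 4.12 (cv2) and the standard library are available. Lean on these libraries where they do the work, as an engineer would, in place of code of your own. Each camera call takes 0.05 s, during which the arm holds its last target. There are 200 camera calls.

### The job

A colleague is about to spot samples on the large coated glass plate through the notches of the spotting board's hinged bar. Keeping the plate flat on the deck, slide it over to the bar and tuck its coated end under it, square, centred on the notches and fully home against the stop, without lifting the bar, touching the white silica layer or disturbing anything else. Finish while holding: keep the plate gently but firmly pressed flat onto the deck by its bare glass end and do not let go.

Things in the scene. Friction and masses are not known exactly. Their poses are not given: they have to be found in the camera images.
- plate: Coated glass plate on the deck: glass 120 x 50 x 4 mm, about 70 g, with a white silica layer 1 mm thick on top (5 mm in all). Origin: centre of its underside. x runs along its length to the coated end, which goes under the bar; y across; z up. At the start clear of the bar, up to 0.4 rad from square, its bare end towards the robot.
- layer: The white silica layer on the plate, 78 x 44 x 1 mm, from 22 mm behind the plate's centre to 56 mm ahead of it (plate x -22 to +56 mm), inset 3 mm from the long edges. Origin: on the plate's axis above its centre, on top of the glass. Not to be touched by the robot.
- plate_nose (a point): Middle of the lower edge of the plate's coated end, 60 mm ahead of its origin.
- plate_margin (a point): A point on top of the bare glass margin, 42 mm behind the plate's origin, on its axis. The margin is the last 38 mm of the plate (plate x -60 to -22 mm), free of silica: the place to grip it by its two long edges (50 mm apart) or to press on it.
- board: Fixed spotting board, 270 (x) x 320 (y) x 16 mm to its deck's top. Origin: centre of its underside, on the bench. x points away from the robot to the hinged bar (turned up to 0.3 rad); y to the left. Near the far side an aluminium stop rail 180 mm long stands 7 mm above the deck, near face at board x = +85 mm; the bar is hinged behind it and lies on it.
- deck: The flat grey laminate deck let into the board, 216 x 312 mm, top 16 mm above the bench, board x from -131.5 to +84.5 mm. Origin: 12 mm above the board's origin, 4 mm below the deck's top.
- stop (a point): Middle of the near face of the stop rail, at the level of the deck (axes as the board's). The plate is home when plate_nose is here.
- bar (a joint): Hinge angle of the aluminium bar (180 mm long, 3 mm thick), rad: 0 lying on the rail, growing as its near edge lifts. No spring or latch; 0.5 N at that edge lifts it. It reaches 24.5 mm out over the deck from the stop, underside 7 mm above the deck. Five notches 6 mm wide, 10 mm deep, 9 mm apart, in the middle of its near edge.
- bar_edge (a point): Middle of the lower near edge of the bar (the middle notch), 7 mm above the deck while the bar is down.
- vialrack: Bystander: white block of amber sample vials, 60 x 105 x 52 mm, on the bench left of the board. Origin: centre of its underside.
- pencil: Bystander: yellow pencil, 140 mm long, 7.5 mm thick, lying along the left edge of the deck. Origin: centre of its underside.
- rule: Bystander: steel rule 155 x 18 x 2 mm, lying along the right edge of the deck. Origin: centre of its underside.
- narrowplate: Bystander: a second, narrower and shorter coated glass plate, 25 x 100 mm, on the bench right of the board; not the one to use. Origin: centre of its underside.
- beaker: Bystander: glass beaker, 68 mm wide, 90 mm high, on the bench right of the board. Origin: centre of its underside.
- vial: Bystander: small amber bottle, 28 mm wide, 55 mm high, on the bench close to the right of the board. Origin: centre of its underside.
- tipbox: Bystander: blue pipette tip box, 85 x 120 x 73 mm, on the bench left of the board. Origin: centre of its underside.
Mind the look-alikes: they are no part of the job. Leave any orange or purple look-alike of the plate alone.

How it is judged:
By the outcome, as a careful person would: the job done as asked, in the order asked, and still so for the second after the job is handed in, while the arm keeps its last pose, push and grip.
It also fails if it takes over 45 s, if anything falls off the work surface, if the arm or the gripper's body presses on something with over 40 N, if the wrist force passes 120 N, or if a joint passes its speed limit or range.

## Working session

There is one attempt and no reset: what is moved stays moved. The work goes in short steps, each a Python script; the robot and the scene stay as the last script left them, time stands still between calls to the robot, and variables do not carry over. Pictures are saved under pics/ and viewed, at most 12 in all, crops included, and the job is handed in when it is done.

```bash
ls; mkdir -p pics; python3 - <<'E'
from rig import bot
import cv2, pickle
d={}
for n in("top","scene"):
    c=bot.read_camera(n); d[n]=c; cv2.imwrite(f"pics/{n}0.png",c["image"])
    print(n,{k:v for k,v in c.items() if k not in("image","depth")})
pickle.dump(d,open("c0.pkl","wb"))
E
```

```text
pics
top {'fovy': 53.37111418584748, 'cx': 247.785114547565, 'cy': 188.3589073410871, 'eye': array([420.25849211,  29.51810215, 882.37555427]), 'attitude': array([ 0.05006987, -0.70271155,  0.70867782, -0.03827847])}
scene {'fovy': 57.3139817444375, 'cx': 254.29729057282626, 'cy': 198.16588846442104, 'eye': array([1140.48180251, -306.96853388,  710.1728835 ]), 'attitude': array([-0.34499541,  0.79151777,  0.4633535 , -0.19945254])}
```

View pics/top0.png

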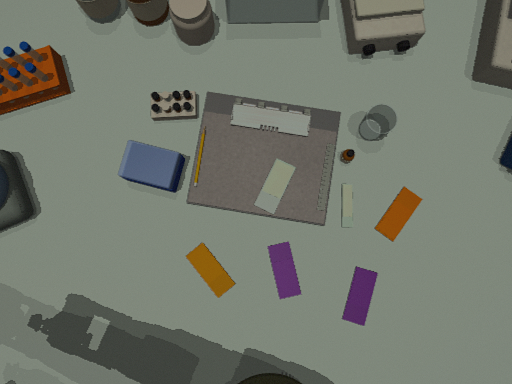

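View pics/scene0.png

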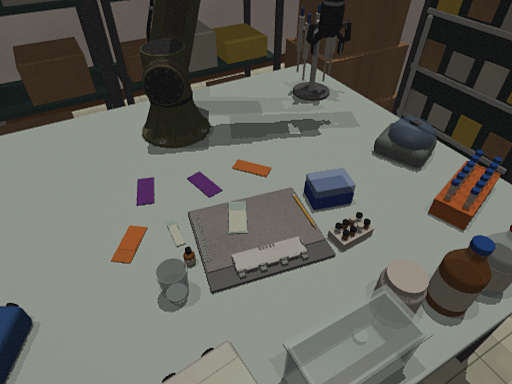

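In the top view, the board spans cols 188–340 and rows 93–224. The bar with its notches is at about (269,128) and the plate at about (275,187), bare end at the lower left near (265,205). Candidates that look like the plate:
- white plate on the deck at (275,187)
- narrow plate at (347,205)
- purple at (285,270) and (360,296)
- orange at (210,270) and (398,214)

Only the one at (275,187) is large, white-coated and on the deck. I'll confirm it with the wrist camera from close up.

```bash
cat > h.py <<'E'
import numpy as np, cv2
from scipy.spatial.transform import Rotation as R
def rot(q): return R.from_quat(np.roll(q,-1)).as_matrix()
def cam(c,st=None):
    "eye, rotation (camera->world), focal"
    f=c["image"].shape[0]/2/np.tan(np.radians(c["fovy"]/2))
    if "eye" in c: return np.array(c["eye"]),rot(c["attitude"]),f
    A=rot(st["tool_rot"]); M=np.array(c["mount"])
    return np.array(st["ee_pos"])+A@M[:3,3],A@M[:3,:3],f
def toplane(c,px,z,st=None):
    e,A,f=cam(c,st); px=np.atleast_2d(px).astype(float)
    d=np.c_[(px[:,0]-c["cx"])/f,(px[:,1]-c["cy"])/f,np.ones(len(px))]@A.T
    return e+d*((z-e[2])/d[:,2])[:,None]
def topix(c,P,st=None):
    e,A,f=cam(c,st); p=(np.atleast_2d(P)-e)@A
    return p[:,:2]/p[:,2:]*f+[c["cx"],c["cy"]]
def down(yaw):
    "tool down, with tool x axis along world yaw"
    x=np.array([np.cos(yaw),np.sin(yaw),0]);z=np.array([0,0,-1.])
    return np.roll(R.from_matrix(np.c_[x,np.cross(z,x),z]).as_quat(),1)
E
python3 - <<'E'
from h import *; from rig import bot; import pickle
c=pickle.load(open("c0.pkl","rb"))["top"]
np.set_printoptions(precision=2,suppress=True)
print(toplane(c,[(208,93),(340,112),(325,224),(188,203),(269,128),(275,187),(284,163),(265,205)],16)[:,:2])
st=bot.read_state(); w=bot.read_camera("wrist"); print(w["mount"],w["fovy"],w["cx"],w["cy"],rot(st["tool_rot"]))
E
```

```text
[[ 757.37  136.  ]
 [ 706.87 -173.09]
 [ 446.67 -129.71]
 [ 496.85  180.25]
 [ 670.5    -6.9 ]
 [ 531.75  -18.61]
 [ 587.25  -40.2 ]
 [ 490.74    4.76]]
[[   0.     -0.96   -0.27   68.99]
 [   1.     -0.      0.     -0.81]
 [  -0.     -0.27    0.96 -157.33]
 [   0.      0.      0.      1.  ]] 65.53840984670936 253.95877651754842 188.89053270548678 [[-0.94  0.33 -0.  ]
 [ 0.33  0.94 -0.  ]
 [ 0.   -0.   -1.  ]]
```

```bash
python3 - <<'E'
from h import *; from rig import bot; import pickle
print(bot.tip_reach)
bot.move_to([600,-20,150],down(np.pi-0.168))
st=bot.read_state(); c=bot.read_camera("wrist"); pickle.dump((c,st),open("w1.pkl","wb"))
print(st["clock"],st["ee_pos"],st["joint_positions"],st["grip_width"],st["ft_force"])
cv2.imwrite("pics/w1.png",cv2.resize(c["image"],(800,600),interpolation=cv2.INTER_CUBIC))
E
```

```text
19.0
2.575 [600.04184981 -19.20039528 150.13139593] [-9.30347214e-02  4.69029543e-01  1.44609206e+00  1.09835756e-04
  1.22625414e+00 -1.49683987e+00] 85.28773468294222 [-0.14741424  0.94640576  0.19213667]
```

View pics/w1.png

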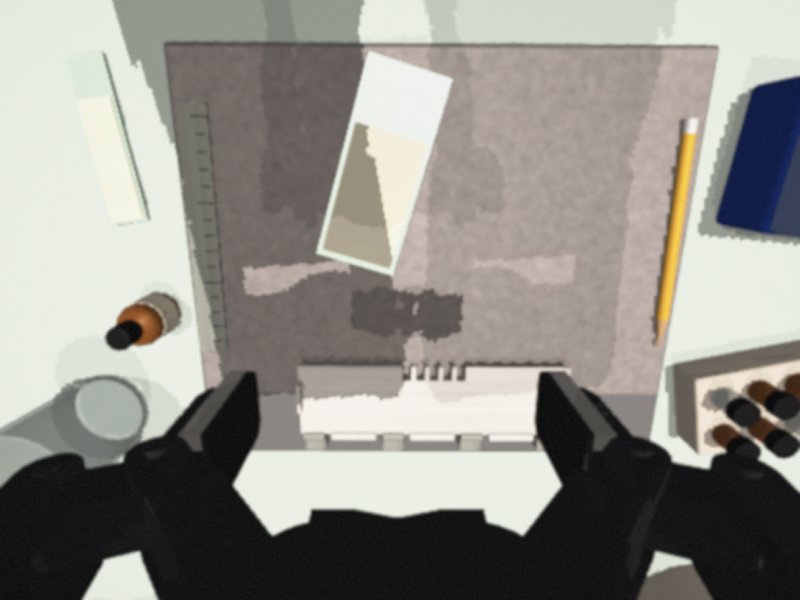

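The picture shows the plate confirmed: coated glass, bare end up at (368–452, 52–80), coated end at (318–392, 252–273). The five notches are centred at about (435,372) and the fingers are clear. Next I'll measure precisely.

```bash
cat > meas.py <<'E'
from h import *
def quad(c,st,roi,z=20,thr=None):
    "plate corners (world) from bright-glass hull"
    im=c["image"].astype(int); x0,y0,x1,y1=roi
    g=(im[:,:,0])  # blue: deck is brownish, glass is bluish white
    m=np.zeros(g.shape,np.uint8); m[y0:y1,x0:x1]=(g[y0:y1,x0:x1]>thr)
    cs,_=cv2.findContours(m,cv2.RETR_EXTERNAL,cv2.CHAIN_APPROX_NONE)
    k=cv2.convexHull(max(cs,key=cv2.contourArea))[:,0]
    w=toplane(c,k,z,st)[:,:2]
    (cx,cy),(a,b),_=r=cv2.minAreaRect(w.astype(np.float32))
    return k,r,cv2.boxPoints(r)
E
python3 - <<'E'
from meas import *; import pickle
np.set_printoptions(precision=1,suppress=True)
c,st=pickle.load(open("w1.pkl","rb")); im=c["image"]
print("deck/glass blue", im[100,200],im[60,260],im[150,225],im[100,280],im[166,220])
for t in(150,165,180,195):
    k,r,b=quad(c,st,(195,20,300,185),20,t); print(t,r,b.tolist())
roi=im[225:290,180:380]
cv2.imwrite("pics/w1b.png",cv2.resize(roi,None,fx=4,fy=4,interpolation=cv2.INTER_CUBIC))
for y in range(232,246,2): print(y,im[y,254:304,1].tolist())
E
```

```text
deck/glass blue [ 93  97 105] [238 241 239] [145 164 173] [150 157 168] [225 237 230]
150 ((538.297119140625, -16.297836303710938), (103.3626708984375, 138.67788696289062), 80.42208862304688) [[461.3255615234375, -55.721534729003906], [598.0703125, -78.79595947265625], [615.2686767578125, 23.12586212158203], [478.52392578125, 46.200286865234375]]
165 ((535.697998046875, -18.728702545166016), (69.52247619628906, 136.05734252929688), 73.97293853759766) [[460.7162170410156, -33.356693267822266], [591.4852294921875, -70.92094421386719], [610.6798095703125, -4.100711822509766], [479.9107666015625, 33.463539123535156]]
180 ((534.6292724609375, -18.36133575439453), (50.577632904052734, 120.87371063232422), 63.80870819091797) [[469.23602294921875, -14.378650665283203], [577.6990966796875, -67.72862243652344], [600.0225219726562, -22.34402084350586], [491.5594482421875, 31.005950927734375]]
195 ((534.662353515625, -18.481483459472656), (49.91075134277344, 120.13923645019531), 63.83660125732422) [[469.74383544921875, -14.393285751342773], [577.5736083984375, -67.36658477783203], [599.580871582
[... 1113 characters left out ...]
07, 235, 227, 182, 131, 105, 88, 91, 138, 193, 214, 194, 148, 116, 106, 93, 100, 157, 204, 214, 186, 136, 108, 90, 78, 109, 176, 215, 208, 169, 123, 104, 93, 86, 126, 188, 221, 226, 226, 226, 227]
242 [157, 157, 151, 128, 101, 98, 106, 114, 150, 213, 236, 228, 181, 125, 105, 104, 114, 152, 198, 215, 193, 144, 108, 98, 101, 116, 165, 206, 213, 179, 127, 103, 98, 99, 123, 181, 214, 203, 155, 112, 94, 95, 104, 143, 194, 221, 225, 225, 224, 224]
244 [160, 159, 157, 155, 168, 202, 222, 225, 228, 235, 241, 240, 234, 227, 225, 224, 226, 228, 228, 225, 220, 209, 201, 200, 199, 201, 210, 219, 221, 213, 203, 200, 199, 199, 202, 213, 221, 216, 203, 194, 191, 191, 193, 204, 217, 222, 224, 224, 223, 222]
```

View pics/w1b.png

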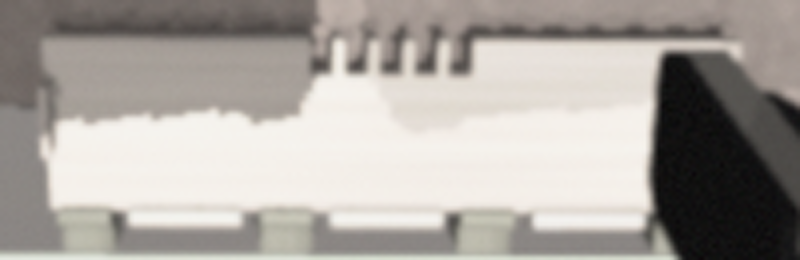

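```bash
cat >> meas.py <<'E'
def edge(c,st,cols,r0,r1,z,sign):
    "world line through strongest vertical step (sign +: brighter downward) in rows r0..r1"
    g=cv2.GaussianBlur(c["image"][:,:,1],(0,0),1).astype(float); P=[]
    for x in cols:
        d=sign*np.gradient(g[r0:r1,x]); i=int(np.clip(d.argmax(),1,len(d)-2))
        a,b,e=d[i-1:i+2]; P.append((x,r0+i+.5*(a-e)/(a-2*b+e+1e-9)))
    w=toplane(c,P,z,st)[:,:2]
    vx,vy,x,y=cv2.fitLine(w.astype(np.float32),cv2.DIST_HUBER,0,.5,.01).ravel()
    n=np.array([-vy,vx]); res=np.abs((w-[x,y])@n)
    v=np.array([vx,vy])*(1 if vy>0 else -1)
    return np.array([x,y]),np.arctan2(-v[0],v[1]),np.median(res)   # point, yaw of the normal (+x side)
E
python3 - <<'E'
from meas import *; import pickle
np.set_printoptions(precision=2,suppress=True)
c,st=pickle.load(open("w1.pkl","rb"))
print("bar edge L+R",edge(c,st,list(range(198,250))+list(range(300,340)),229,241,26,1))
print("bar edge R",edge(c,st,list(range(300,360)),229,241,26,1))
print("board near",edge(c,st,list(range(112,220))+list(range(300,450)),22,36,16,-1))
print("notch row pts",toplane(c,[(277.4,235),(277.4,242),(259.6,241),(294.9,241),(191.2,240),(365,240)],26,st))
E
```

```text
bar edge L+R (array([656.86, -40.43], dtype=float32), np.float32(-0.17431541), np.float64(0.052723031400066706))
bar edge R (array([671.42,  42.77], dtype=float32), np.float32(-0.16498764), np.float64(0.1681422122786476))
board near (array([472.66,  31.16], dtype=float32), np.float32(-0.1727334), np.float64(0.07732018416602618))
notch row pts [[663.67  -6.2   26.  ]
 [671.47  -7.34  26.  ]
 [667.28 -25.31  26.  ]
 [673.36  10.65  26.  ]
 [654.41 -94.72  26.  ]
 [684.3   82.17  26.  ]]
```

```bash
python3 - <<'E'
from meas import *; from rig import bot; import pickle
np.set_printoptions(precision=2,suppress=True)
yp=-0.4565; up=np.array([np.cos(yp),np.sin(yp)]); m=np.array([534.65,-18.4])-43*up
q=down(np.pi+yp)
bot.move_gripper(62)
bot.move_to([*m,75],q)
bot.servo_line([*m,48],speed=60)
hit=bot.servo_line([*m,33.5],speed=20,until_force=3)
s=bot.read_state(); print(hit,s["ee_pos"],s["ft_force"],s["grip_width"])
z=s["ee_pos"][2]+2.2
bot.servo_line([*m,z],speed=30)
bot.move_gripper(45,20)
s=bot.read_state(); print(s["clock"],s["ee_pos"],s["ft_force"],s["grip_width"],s["grip_force"])
c=bot.read_camera("wrist"); pickle.dump((c,s),open("w2.pkl","wb"))
cv2.imwrite("pics/w2.png",c["image"])
E
```

```text
False [496.11   0.55  33.57] [-0.91  0.07 -0.2 ] 62.11635918974378
5.6083 [496.03   0.57  35.74] [ 1.02 -0.44  0.63] 44.89523794303206 0.0
```

View pics/w2.png

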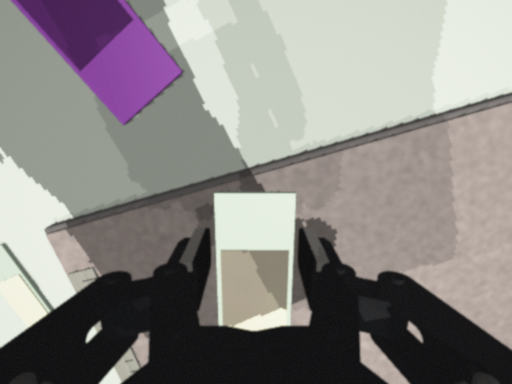

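The picture shows the fingers either side of the margin (cols 210 and 298, rows 228–270). They closed above the glass, so nothing is gripped. I'll check the pads' position along the plate before going lower.

```bash
python3 - <<'E'
from meas import *; import pickle
np.set_printoptions(precision=2,suppress=True)
c,s=pickle.load(open("w2.pkl","rb"))
e=s["ee_pos"]
print("TCP@z20 px",topix(c,[[e[0],e[1],20],e],s))
A=rot(s["tool_rot"])
w=toplane(c,[(214,194),(296,193),(217,250),(293,250)],20,s); print(w)
print("in tool frame",(w-e)@A)
b=c["image"][205:300,190:320]
cv2.imwrite("pics/w2b.png",cv2.resize(b,None,fx=5,fy=5,interpolation=cv2.INTER_CUBIC))
d=c["depth"]; print(d[230:275:5,205].round(),d[230:275:5,303].round(), d[220,255],d[240,255])
E
```

```text
TCP@z20 px [[254.89 219.04]
 [254.99 229.29]]
[[470.5  -14.54  20.  ]
 [491.84  30.35  20.  ]
 [504.41 -30.58  20.  ]
 [525.89  13.14  20.  ]]
in tool frame [[ 16.26 -24.81  15.74]
 [ 16.89  24.89  15.74]
 [-21.25 -24.26  15.74]
 [-21.26  24.45  15.74]]
[144. 137. 137. 139. 138. 138. 138. 139. 138.] [144. 138. 135. 136. 136. 136. 136. 135. 136.] 185.99419 190.12883
```

View pics/w2b.png

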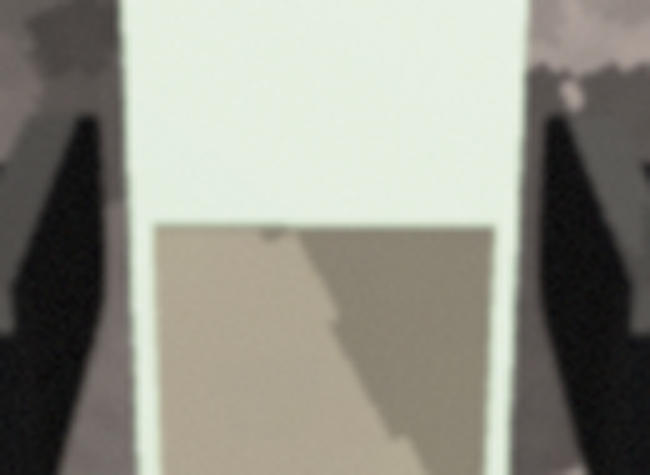

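Alignment is good: the plate is centred between the fingers and the layer starts 21 mm beyond the TCP. The tips just need to go lower.

```bash
python3 - <<'E'
from meas import *; from rig import bot
np.set_printoptions(precision=2,suppress=True)
s=bot.read_state(); x,y,z=s["ee_pos"]
bot.move_gripper(58)
hit=bot.servo_line([x,y,25],speed=12,until_force=3)
s=bot.read_state(); print(hit,s["ee_pos"],s["ft_force"],s["grip_width"])
if hit:
    bot.servo_line([x,y,s["ee_pos"][2]+1.8],speed=20)
    bot.move_gripper(45,20)
    s=bot.read_state(); print(s["clock"],s["ee_pos"],s["ft_force"],s["grip_width"],s["grip_force"])
E
```

```text
False [496.04   0.55  25.04] [ 0.41  0.13 -0.74] 57.98580474343044
```

```bash
python3 - <<'E'
from meas import *; from rig import bot
np.set_printoptions(precision=2,suppress=True)
s=bot.read_state(); x,y,z=s["ee_pos"]
hit=bot.servo_line([x,y,19],speed=10,until_force=2.5)
s=bot.read_state(); print(hit,s["clock"],s["ee_pos"],s["ft_force"],s["grip_width"])
c=bot.read_camera("wrist")
b=c["image"][150:310,150:360]
cv2.imwrite("pics/w3.png",cv2.resize(b,None,fx=3,fy=3,interpolation=cv2.INTER_CUBIC))
E
```

```text
False 7.7417 [496.05   0.54  19.01] [ 0.23 -0.2  -0.3 ] 57.860409462074855
```

View pics/w3.png

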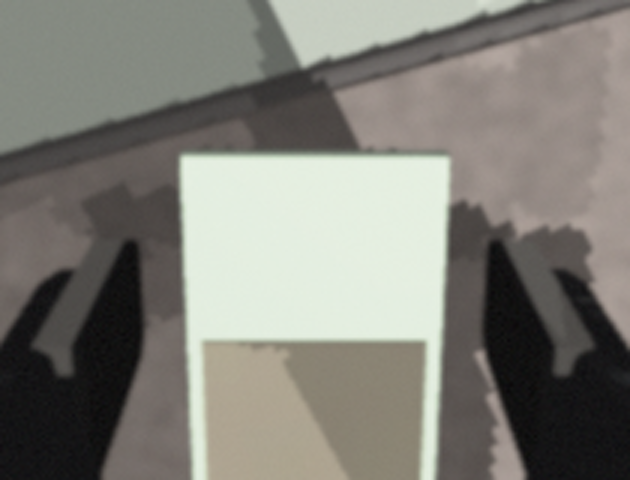

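Still no contact at TCP z = 19, and in this picture (fingers at crop rows 240–350) the tips look well above the deck. I'll check the true tip height with the scene camera's depth.

```bash
cat >> h.py <<'E'
def cloud(c,st=None):
    e,A,f=cam(c,st); v,u=np.nonzero(c["depth"]>0); d=c["depth"][v,u]
    return e+(np.c_[(u-c["cx"])/f,(v-c["cy"])/f,np.ones(len(u))]*d[:,None])@A.T,np.c_[u,v]
E
python3 - <<'E'
from h import *; from rig import bot
np.set_printoptions(precision=1,suppress=True)
s=bot.read_state(); e=np.array(s["ee_pos"]); A=rot(s["tool_rot"])
for n in("scene","wrist"):
    c=bot.read_camera(n); P,uv=cloud(c,s); T=(P-e)@A
    k=(abs(T[:,0])<40)&(abs(T[:,1])<75)&(P[:,2]>23)&(P[:,2]<110)
    T=T[k]
    for sgn in(-1,1):
        t=T[np.sign(T[:,1])==sgn]; t=t[(-t[:,2]).argsort()]; print(n,sgn,len(t)); print(t[:120:6])
    if n=="scene":
        u,v=topix(c,[e])[0].astype(int); cv2.imwrite("pics/s3.png",cv2.resize(c["image"][v-65:v+55,u-80:u+80],None,fx=5,fy=5,interpolation=cv2.INTER_CUBIC))
E
```

```text
scene -1 183
[[-10.7 -27.6 -19. ]
 [ -9.  -35.5 -25.4]
 [ -9.8 -35.2 -29.9]
 [  6.5 -26.9 -33.1]
 [ -9.2 -34.8 -36.8]
 [ -9.2 -34.6 -40.5]
 [ -8.1 -39.9 -43.5]
 [-13.8 -28.8 -48.2]
 [-12.5 -31.1 -54.4]
 [ -9.4 -41.6 -59.3]
 [ -9.3 -44.  -63. ]
 [ -8.2 -46.6 -65.7]
 [ -9.7 -41.1 -66.8]
 [-15.8 -51.5 -69.2]
 [ -5.8 -38.3 -70.4]
 [  1.4 -35.7 -71. ]
 [  1.  -46.3 -71.9]
 [ -3.9 -43.5 -72.5]
 [-13.5 -27.5 -73. ]
 [-13.6 -56.4 -74.5]]
scene 1 189
[[  4.9  31.1 -20.5]
 [-13.   33.2 -25.7]
 [  2.9  31.1 -29.9]
 [-11.4  44.3 -35. ]
 [ -9.   44.4 -40.2]
 [-11.8  41.6 -42.9]
 [ -8.3  39.  -47.2]
 [-11.5  33.5 -50.4]
 [ -7.7  44.5 -53.8]
 [-16.3  41.4 -61.6]
 [-15.2  44.1 -64.1]
 [-13.1  44.2 -65.8]
 [-14.1  36.1 -67.1]
 [-12.9  38.9 -69.5]
 [  6.8  42.5 -69.9]
 [-15.2  60.1 -70.5]
 [-11.4  41.6 -71.6]
 [ -8.6  44.5 -72.5]
 [-13.7  36.2 -73.9]
 [-15.6  60.  -74.4]]
wrist -1 10964
[[ -6.1 -30.  -18.8]
 [  4.3 -29.8 -19.4]
 [ -8.4 -29.9 -19.8]
 [  7.  -30.  -20.5]
 [  6.6 -29.9 -20.9]
 [ -0.4 -29.7 -21.1]
 [ -6.2 -30.  -21.7]
 [  9.9 -30.9 -22.3]
 [  1.4 -29.9 -22.4]
 [ 10.1 -31.3 -22.7]
 [  2.2 -29.8 -22.9]
 [ 10.2 -33.7 -23. ]
 [ 10.4 -33.1 -23.4]
 [ -0.8 -29.8 -23.6]
 [ 10.6 -32.5 -23.9]
 [ 10.2 -32.  -24.1]
 [ -3.6 -29.8 -24.4]
 [ 10.4 -35.8 -24.5]
 [ 10.5 -34.3 -24.8]
 [ 10.5 -30.9 -24.9]]
wrist 1 10947
[[ -8.3  28.4 -19. ]
 [ -8.5  28.3 -19.7]
 [ -7.1  28.1 -20.2]
 [  1.   28.1 -20.6]
 [  5.8  28.2 -21.5]
 [ -2.3  28.1 -21.7]
 [ -5.5  28.2 -22. ]
 [ -8.3  28.3 -22.1]
 [  9.9  30.7 -22.4]
 [ -8.6  28.3 -22.5]
 [ 10.1  29.7 -22.8]
 [ 10.3  30.1 -23.2]
 [ -0.3  28.2 -23.4]
 [  8.9  28.1 -23.5]
 [ -9.6  28.1 -23.7]
 [ 10.2  30.8 -24.2]
 [ -3.7  28.2 -24.3]
 [ 10.4  28.3 -24.5]
 [ -1.3  28.  -24.6]
 [ -5.   28.1 -24.9]]
```

View pics/s3.png

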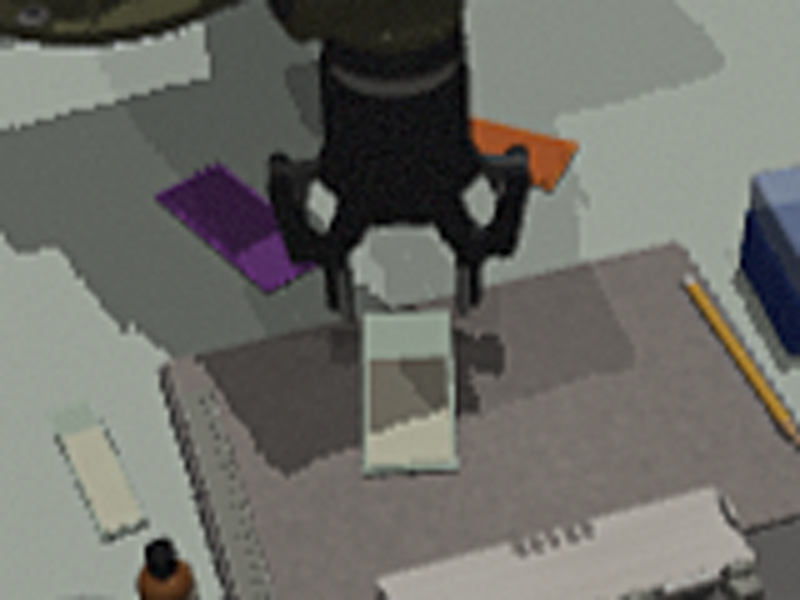

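The tips are seen clear above the deck: both depth maps put them about 19 mm *behind* the reported TCP, at z ≈ 38 in the world. That contradicts the 19 mm ahead in the description. I'll trust the measurement and keep descending under force guard.

```bash
python3 - <<'E'
from meas import *; from rig import bot; import pickle
np.set_printoptions(precision=2,suppress=True)
s=bot.read_state(); x,y,z=s["ee_pos"]
bot.servo_line([x,y,5],speed=25,until_force=3)
hit=bot.servo_line([x,y,-8],speed=8,until_force=2.5)
s=bot.read_state(); print(hit,s["ee_pos"],s["ft_force"],s["grip_width"])
if hit and s["ee_pos"][2]<1:
    bot.servo_line([x,y,s["ee_pos"][2]+2.2],speed=20)
    bot.move_gripper(45,20)
    s=bot.read_state(); print(s["clock"],s["ee_pos"],s["ft_force"],s["grip_width"],s["grip_force"])
    c=bot.read_camera("wrist"); pickle.dump((c,s),open("w4.pkl","wb"))
E
```

```text
True [496.09   0.53  -3.68] [-0.77  0.2   6.29] 57.86708524162213
10.1667 [496.06   0.52  -1.36] [-1.84  0.04  5.47] 49.73664782102137 20.208198130130768
```

```bash
cat >> meas.py <<'E'
def margin(c,s,z=20,thr=185):
    "bare end in tool frame: lateral offset, slope, rear-edge x"
    e=np.array(s["ee_pos"]);A=rot(s["tool_rot"]); B=c["image"].min(2)
    P=[]
    X0=None
    for x in np.arange(5,15.1,1):
        row=[]
        for sg in(-1,1):
            ys=np.arange(15,34,.1); W=e+np.c_[np.full(len(ys),x),sg*ys,np.zeros(len(ys))]@A.T; W[:,2]=z
            p=topix(c,W,s).astype(np.float32); v=cv2.remap(B,p[:,0],p[:,1],cv2.INTER_LINEAR).ravel().astype(int)
            k=np.nonzero(v<thr)[0]; row.append(sg*ys[k[0]] if len(k) else np.nan)
        P.append((x,*row))
    P=np.array(P); xs=np.arange(5,40,.1); W=e+np.c_[xs,np.zeros(len(xs)),np.zeros(len(xs))]@A.T; W[:,2]=z
    p=topix(c,W,s).astype(np.float32); v=cv2.remap(B,p[:,0],p[:,1],cv2.INTER_LINEAR).ravel()
    return P, xs[np.nonzero(v<thr)[0][0]]
E
python3 - <<'E'
from meas import *; from rig import bot; import pickle
np.set_printoptions(precision=2,suppress=True)
c,s=pickle.load(open("w4.pkl","rb")); print(*margin(c,s))
c,s=pickle.load(open("w2.pkl","rb")); print(*margin(c,s))
x,y,z=s=bot.read_state()["ee_pos"]
for i in range(6):
    f=bot.read_state()["ft_force"][2]; print(round(z,2),f)
    if f<1.5: break
    z+=.3; bot.servo_line([x,y,z],speed=10); bot.dwell(.1)
E
```

```text
[[  5.  -24.9  23.7]
 [  6.  -24.9  23.7]
 [  7.  -24.9  23.7]
 [  8.  -24.9  23.7]
 [  9.  -24.8  23.7]
 [ 10.  -25.   23.9]
 [ 11.  -25.3  24.2]
 [ 12.  -25.4  24.3]
 [ 13.  -25.3  24.3]
 [ 14.  -25.4  24.3]
 [ 15.  -25.4  24.2]] 16.899999999999956
[[  5.  -24.9  24.5]
 [  6.  -25.1  24.6]
 [  7.  -25.   24.7]
 [  8.  -25.   24.7]
 [  9.  -25.   24.7]
 [ 10.  -25.   24.6]
 [ 11.  -25.   24.6]
 [ 12.  -25.   24.6]
 [ 13.  -25.   24.6]
 [ 14.  -25.   24.5]
 [ 15.  -24.9  24.5]] 16.899999999999956
-1.37 6.004421573336576
-1.07 -1.8613657934866332
```

```bash
cat > tgt.py <<'E'
from meas import *
psi=-0.1735; u=np.array([np.cos(psi),np.sin(psi)]); l=np.array([-np.sin(psi),np.cos(psi)])
def at(a,b,z): return [*(a*u+b*l),z]
E
python3 - <<'E'
from tgt import *; from rig import bot; import pickle
np.set_printoptions(precision=2,suppress=True)
q=down(np.pi+psi); Z=-1.2
bot.servo_line(at(537,109.05,Z),q,speed=45)
s=bot.read_state(); print(s["clock"],s["ee_pos"],at(537,109.05,Z),s["ft_force"],s["grip_width"],s["grip_force"])
c=bot.read_camera("wrist"); pickle.dump((c,s),open("w5.pkl","wb")); P,x=margin(c,s); print(P[[6,8,10]],x)
t=bot.read_camera("top"); pickle.dump(t,open("t5.pkl","wb"))
b=t["image"][90:230,185:345]; cv2.imwrite("pics/t5.png",cv2.resize(b,None,fx=4,fy=4,interpolation=cv2.INTER_CUBIC))
E
```

```text
11.9083 [547.59  14.68  -1.22] [np.float64(547.7631950079647), np.float64(14.710020212986791), -1.2] [ 0.95 -0.55 -1.2 ] 49.05970825518226 20.8083638548851
[[ 11.  -25.6  24.1]
 [ 13.  -25.6  24.2]
 [ 15.  -25.7  24.2]] 17.199999999999957
```

View pics/t5.png

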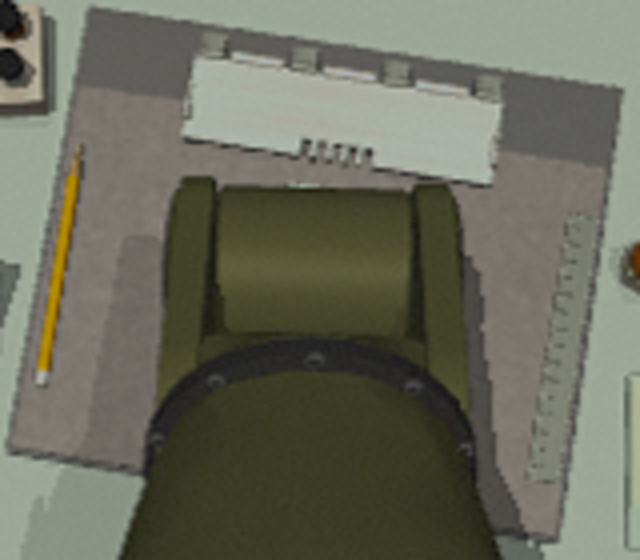

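The top view is blocked by the arm; only the plate's nose shows, at about (300,185), just short of the bar. The wrist view says the plate is square in the grip and 0.7 mm off tool centre, so I'll correct that and insert.

```bash
python3 - <<'E'
from tgt import *; from rig import bot; import pickle
np.set_printoptions(precision=2,suppress=True)
Z=-1.2; L=109.25
bot.servo_line(at(540,L,Z),speed=30)
print("lat",bot.read_state()["ee_pos"][:2]@l)
h0=bot.servo_line(at(570,L,Z),speed=35,until_force=8)
s=bot.read_state(); print(h0,s["ee_pos"][:2]@u,s["ft_force"])
if not h0:
    h=bot.servo_line(at(584,L,Z),speed=8,until_force=5)
    s=bot.read_state(); e=s["ee_pos"]; F=s["ft_force"]
    print(h,s["clock"],"u,l,z",e[:2]@u,e[:2]@l,e[2],"F",F[:2]@u,F[:2]@l,F[2],s["grip_width"],s["grip_force"],s["moment"])
c=bot.read_camera("wrist"); P,x=margin(c,s); print(P[[6,8,10]],x); pickle.dump((c,s),open("w6.pkl","wb"))
t=bot.read_camera("scene"); pickle.dump(t,open("s6.pkl","wb"))
a,b=topix(t,[at(660,108.5,20)])[0].astype(int); print(a,b)
cv2.imwrite("pics/s6.png",cv2.resize(t["image"][b-55:b+55,a-70:a+70],None,fx=5,fy=5,interpolation=cv2.INTER_CUBIC))
E
```

```text
lat 109.22569360847577
False 569.8959711720762 [ 0.77 -0.08  0.3 ]
True 14.2 u,l,z 576.0713750111039 109.23866374840512 -1.3372078564902259 F -1.840528826796566 0.5468293221938199 5.722530071711588 49.12674520144841 21.37513965368271 [ 0.    0.25 -0.02]
[[ 11.  -25.8  24.8]
 [ 13.  -26.   25.2]
 [ 15.  -26.   25.1]] 17.499999999999957
265 247
```

View pics/s6.png

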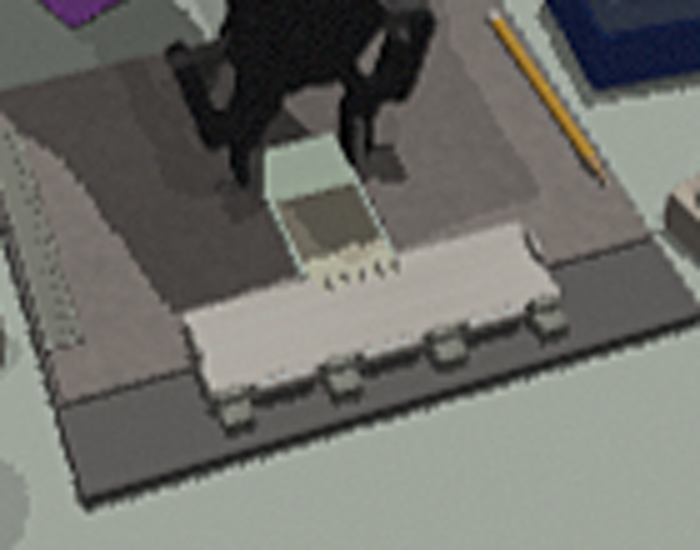

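The plate is tucked under the bar with the notches over its middle, and the bar is lying flat. The stop signal was partly the tips brushing the deck, so I'll raise a hair and check for firm stop contact.

```bash
python3 - <<'E'
from tgt import *; from rig import bot; import pickle
np.set_printoptions(precision=2,suppress=True)
L=109.25
def show(t):
    s=bot.read_state(); e=s["ee_pos"];F=s["ft_force"]
    print(t,round(s["clock"],2),np.array([e[:2]@u,e[:2]@l,e[2]]),"F",np.array([F[:2]@u,F[:2]@l,F[2]]),s["grip_width"]); return s
bot.servo_line(at(576.0,L,-1.05),speed=10); bot.dwell(.1); show("up")
a=576.0
for i in range(10):
    a+=.4; bot.servo_line(at(a,L,-1.05),speed=8); bot.dwell(.1); s=show(i)
    if -(s["ft_force"][:2]@u)>7: break
c=bot.read_camera("wrist"); P,x=margin(c,s); print(P[[6,8,10]],x)
E
```

```text
up 14.65 [576.01 109.27  -1.16] F [ 0.12 -0.33 -0.21] 48.99798574943781
0 15.0 [576.04 109.25  -1.27] F [-4.65 -0.02 -0.25] 48.82360473268417
1 15.35 [576.08 109.25  -1.29] F [-7.06  0.34  2.38] 48.864946531650844
[[ 11.  -25.9  24.8]
 [ 13.  -26.   25.2]
 [ 15.  -26.   25.1]] 17.599999999999955
```

The stop is firm: 7 N of push with no further advance. Now I'll release, lift, shut the fingers and press on the bare margin.

```bash
python3 - <<'E'
from tgt import *; from rig import bot; import pickle
np.set_printoptions(precision=2,suppress=True)
L=109.25
bot.servo_line(at(576.2,L,-1.05),speed=8)
bot.move_gripper(60)
bot.servo_line(at(576,L,30),speed=50)
bot.dwell(.15)
s=bot.read_state(); c=bot.read_camera("wrist"); pickle.dump((c,s),open("w7.pkl","wb"))
P,x=margin(c,s); e=s["ee_pos"]; print(P[::2],x,"rear u",e[:2]@u-x,"lat",e[:2]@l+P[:,1:].mean())
print(s["clock"],s["ft_force"])
bot.move_gripper(0,20)
E
```

```text
[[  5.  -25.4  24. ]
 [  7.  -25.4  24. ]
 [  9.  -25.5  24.4]
 [ 11.  -25.6  24.3]
 [ 13.  -25.6  24.2]
 [ 15.  -25.6  24.2]] 16.999999999999957 rear u 558.8347516767491 lat 108.55656994664048
16.8417 [-0.06 -0.3   0.27]
```

```bash
python3 - <<'E'
from tgt import *; from rig import bot; import pickle
np.set_printoptions(precision=2,suppress=True)
L=109.25
F0=np.array(bot.read_state()["ft_force"]); print("w",bot.read_state()["grip_width"],F0)
h=bot.servo_line(at(576,L,12),speed=40,until_force=3)
if not h: h=bot.servo_line(at(576,L,-12),speed=8,until_force=2.5)
s=bot.read_state(); z=s["ee_pos"][2]; print(h,s["clock"],s["ee_pos"],s["ft_force"])
if h:
    for i in range(12):
        bot.dwell(.15); f=np.mean([bot.read_state()["ft_force"][2]-F0[2] for _ in range(1)]); print(round(z,2),f)
        if f>6: break
        z-=.12; bot.servo_line(at(576,L,z),speed=8)
    bot.dwell(.3); s=bot.read_state(); e=s["ee_pos"]
    print(s["clock"],e[:2]@u,e[:2]@l,e[2],s["ft_force"])
    c=bot.read_camera("wrist"); P,x=margin(c,s); print(P[::2],x,"rear u",e[:2]@u-x); pickle.dump((c,s),open("w8.pkl","wb"))
    t=bot.read_camera("scene"); a,b=topix(t,[at(640,108.5,20)])[0].astype(int)
    im=np.hstack([cv2.resize(t["image"][b-50:b+50,a-50:a+50],(400,400),interpolation=cv2.INTER_CUBIC),cv2.resize(c["image"][100:300,156:356],(400,400))])
    cv2.imwrite("pics/f8.png",im)
E
```

```text
w 0.1842380191901179 [-0.12  0.06 -0.42]
True 19.35 [586.24   8.19   4.98] [-1.66  0.23  5.65]
4.98 6.152282990926592
19.8 576.0136535448569 109.25785751659866 4.985801625840266 [-1.59 -0.03  5.76]
[[  5.  -26.   24.4]
 [  7.  -26.    nan]
 [  9.  -26.    nan]
 [ 11.  -26.    nan]
 [ 13.  -26.1   nan]
 [ 15.  -26.1   nan]] 5.0 rear u 571.0136535448569
```

View pics/f8.png

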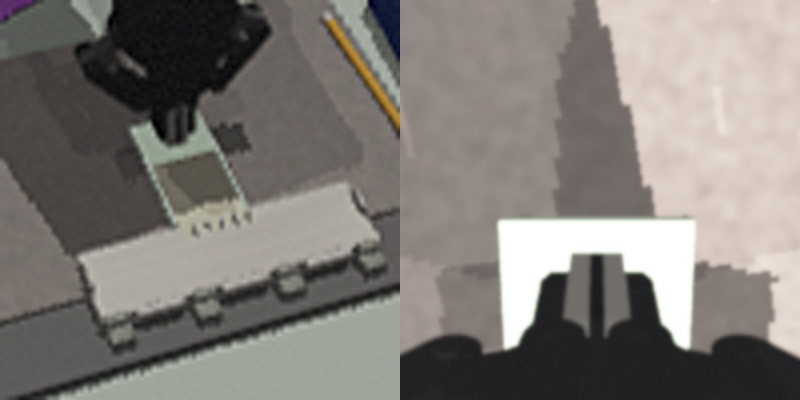

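The final picture shows the closed fingertips on the bare margin (right half, about (597,300)), pressing with about 6 N. The plate is square under the flat bar with the notches centred on it (left half, about (215,220)).

```bash
python3 -c "
from rig import bot
print(bot.read_state()['ft_force']); print(bot.finish_job())"
```

```text
[-1.338759   -0.43291769  5.24750123]
the job is handed in; nothing more can be done
None
```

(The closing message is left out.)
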